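Load and lock the dye-jar caddy

ROBOT

A 6-joint arm with a two-finger parallel gripper is mounted at the origin on the work surface; the furniture and walls round the work are solid. World frame = base frame: x ahead of the robot, y to its left, z up, the work surface at z = 0. Lengths are in m, angles in rad, forces in N, time in s.
With the tool pointing down it reaches from about 0.375 to 0.925 m from the base axis. Payload 5.7 kg.
Tool frame: the origin (TCP) lies midway between the tips of the shut fingers; the grasp point (between the pads) lies 19 mm behind it; z points along the fingers, y is the line along which they close (so a half turn about z gives the same grasp; the last joint's range is limited). The gripper opens to 88 mm and grips with 3 to 60 N. Pads are 20 mm wide; open, the fingers measure 115 mm over their backs; the gripper's body (75 mm by 178 mm) begins 61 mm behind the grasp point.
Start: joints at [-1.42, 0.359, 1.51, -0, 1.272, -0.115], TCP at [0.158, -0.579, 0.223] pointing down, gripper open.
Joint ranges: [-2.97, 2.97], [-1.01, 2.36], [0.21, 2.38], [-0.96, 4.11], [0.2, 2.71], [-2.98, 2.98]. Speed limits (rad/s): [2.39, 2.39, 3.14, 3.14, 3.14, 3.14].

INTERFACE

Orientations are given as a unit quaternion [x, y, z, w].
In Python, from bench import move_ptp, servo_line, goto_joints, move_gripper, sleep, inverse_kinematics, capture, PlanningError, close_job, spot_in, silhouettes, current_clock, current_joint_pos, current_qvel, current_joint_torque, current_position, current_orientation, current_force, current_torque, current_finger_gap, current_grip_force gives the robot as it stands. Calls block until the motion is done:
- move_ptp(position, orientation): joint-space move of the TCP to a pose.
- servo_line(position, orientation=None, rate=0.15, contact_N=None): straight line of the TCP; orientation=None keeps the orientation; rate is the mean speed in m/s. With contact_N (N) it stops when the force on the tool has changed by that much, and returns True; else False.
- goto_joints(angles): joint-space move.
- move_gripper(opening): finger opening in m; the grip force is fixed at half the most; returns when the fingers have stopped.
- sleep(seconds).
- inverse_kinematics(position, orientation): joint angles nearest the present ones, or None.
- capture(name): name is "scene" or "top" or "wrist"; returns a dict with "image" (420x560x3 uint8, blue, green, red), "range_z" (420x560 float32, m along the optical axis (not along the pixel's ray), 0 where there is no reading), "intrinsics" (3x3 intrinsics, pixels), "R" (3x3) and "t" (3): a world point X has camera coordinates R X + t. Camera axes: x right, y down, z forward; pixel columns grow to the right and rows downward; lengths in m; the calibration is good to about 2 mm. A picture is of the moment at which its call begins.
A pose or a line that the arm cannot do raises PlanningError and nothing moves.
- close_job(): hands the job in; it is judged then, once.
Trained networks look in the newest picture that a camera, given by its name, has taken for a name from the list of things; names that differ only in an ending like _2 or _b are one class to them, and where a whole thing is asked for, a point or a joint stands for the part that bears it (a point fixed in the world has none). Each returns a list of dicts, best first, with "conf" (0 to 1); they miss things now and then, are a little off and sometimes report something else, mostly with a low value. They report only what shows in the picture. A call takes as long as a camera call. They do not tell look-alikes from the thing itself.
- spot_in(camera, query): "xy" ([column, row] in pixels, amid what is visible of it).
- silhouettes(camera, query): "region" (420x560 bool, what is visible of it) and "xy" ([column, row] in pixels, amid what is visible of it).
Readings, each from a call of its own:
- current_clock(): time.
- current_joint_pos(): joint angles.
- current_qvel(): joint speeds.
- current_joint_torque(): joint torques, N m.
- current_position(): TCP position.
- current_orientation(): TCP orientation.
- current_force(): force on the tool from outside, world axes, zero at the start.
- current_torque(): the same for the moment, N m.
- current_finger_gap(): finger opening in m.
- current_grip_force(): force on a finger pad.
Only numpy, scipy, OpenCV 4.12 (cv2) and the standard library are available. Lean on these libraries where they do the work, as an engineer would, in place of code of your own. Each camera call takes 0.05 s, during which the arm holds its last target. There are 200 camera calls.

TASK

Get the jar caddy ready for carrying: put the green jar with the mustard lid right down into the leaning grey pocket, then fold the blue keeper bar all the way down over it so that the steel ring comes up through the bar's slot. Then lock the bar by feeding the red-handled C-hook round through the ring, tip first from the robot's side to the far side, until the yellow band on its curve is inside the ring and the hook stands upright on its foot on the plywood deck, and let go; keep the jar in the pocket and leave the other things standing where they are.

Things in the scene. Friction and masses are not known exactly. Their poses are not given: they have to be found in the camera images.
- rack: Fixed caddy, about 160 (x) x 315 (y) mm. Origin on the table under it, z up, front -x, long side along y. Its level plywood deck, top 108 mm above the table, covers x = -90 to +65, y = -139 to -5 mm of this frame. The leaning pocket is at y = +75 mm; the bar's hinge post at y = +155 to +177 mm, up to 116 mm high.
- pocket: Grey open-topped square pocket of the caddy. Origin at the centre of its inner floor; z, the direction it opens, leans 30 degrees from vertical away, toward the rack's +x; y is the rack's y. Inside 58 x 58 mm, walls 4 mm thick, 28 mm high. Along y there is 80 mm from its axis to the deck, 80 mm to the hinge post. The jar's z goes along this z; the shut bar clears its lid by about 5 mm.
- pocket_seat (a point): Point 35.5 mm above the pocket's inner floor along the pocket's z axis: where the jar's centre is when it is fully down; axes as the pocket.
- jar_center (a point): Centre, half-way up, of the green jar with the mustard-yellow lid: 52 mm diameter, 71 mm tall, about 0.12 kg; z along the jar's axis. It stands on the table; the lid (50 mm diameter) is the top 14 mm.
- keeper_bar (a joint): Angle of the blue steel keeper bar in rad: 0 is closed (level, lying on the deck), about 1.57 is straight up; it starts near that. The hinge is stiff and stays where it is left; pushing it down needs only 1 to 2 N at 130 mm from the hinge.
- bar_hinge (a point): Hinge line of the keeper bar, 110.5 mm above the table, running along x; axes as the rack. The bar reaches 218 mm from it; closed it points along the rack's -y, and it opens by swinging up. Bar 26 mm wide (x), 5 mm thick; the ring's slot lies 161 to 211 mm from the hinge, so push 100 to 145 mm from the hinge.
- ring_center (a point): Centre of the closed steel ring that stands on the deck, 17 mm above the deck; axes as the rack. The ring stands in the rack's y-z plane, so its hole runs along x. Hole 22 mm diameter, the wire is 8 mm thick, top of the ring 36 mm above the deck.
- hook_grip (a point): Middle of the C-hook's red handle, 55 mm above its foot's bottom; loose, 0.2 kg. Axes: the hook's, z up. Handle 28 (x) x 16 (y) mm, 13 to 79 mm above the bottom: grasp across y. Foot: disc, 40 mm diameter. A 9 mm rod, 38 mm below this point, runs 40 mm along +x, then curves right (to -y), level, centre-line radius 45 mm, through 190 degrees about x = 40, y = -45 mm.
- hook_band (a point): Middle of the yellow band on the hook's rod, 65 degrees along its arc from the end of the straight part: x = +80.8, y = -26.0, z = -38 mm from hook_grip. This must end inside the ring.
- hook_tip (a point): Free end of the rod: x = +32.2, y = -89.3, z = -38 mm from hook_grip. It goes through the ring from the front (rack -x) to the back, the arc's centre kept 45 mm to the rack's -y side of the ring, so the hook turns clockwise seen from above. In the end the handle stands on the deck in front of the ring, the tip is behind it.
- jar_navy: Bystander: dark blue jar with a black lid, 56 mm diameter, 63 mm tall; origin at the centre of its underside. It may stand in either of the two jar places.
- bottle_teal: Bystander: teal squeeze bottle, 52 mm diameter, 160 mm tall, behind the caddy; origin at the centre of its underside.
- bottle_yellow: Bystander: yellow squeeze bottle, 53 mm diameter, 160 mm tall; origin at the centre of its underside.
- stamp_a: Bystander: wooden stamp block, 55 x 56 x 27 mm; origin at the centre of its underside.
Things that resemble listed ones, but are neither listed nor needed, are in the scene too. Of the things that look like the part that bears jar_center, the smallest one is meant.

How it is judged:
By the outcome, as a careful person would: the job done as asked, in the order asked, and still so for the second after the job is handed in, with the robot touching nothing.
It also fails if it takes over 72 s, if anything falls off the work surface, if the arm or the gripper's body presses on something with over 40 N, if the wrist force passes 120 N, or if a joint passes its speed limit or range.

## Working session

There is one attempt and no reset: what is moved stays moved. The work goes in short steps, each a Python script; the robot and the scene stay as the last script left them, time stands still between calls to the robot, and variables do not carry over. Pictures are saved under pics/ and viewed, at most 10 in all, crops included, and the job is handed in when it is done.

```bash
ls; mkdir -p pics
cat > h.py <<'E'
import numpy as np, cv2
from bench import *
from scipy.spatial.transform import Rotation as R
def cap(n):
    return capture(n)
def world(c,mask=None):
    z=c["range_z"]; K=c["intrinsics"]; v,u=np.mgrid[0:z.shape[0],0:z.shape[1]]
    P=np.stack([(u-K[0,2])/K[0,0]*z,(v-K[1,2])/K[1,1]*z,z],-1)
    W=(P-c["t"])@c["R"]
    W[z==0]=np.nan
    return W
def proj(c,X):
    p=c["R"]@np.asarray(X)+c["t"]; q=c["intrinsics"]@p; return q[:2]/q[2]
E
python3 - <<'E'
from h import *
for n in ("scene","top"):
    c=cap(n); np.savez(f"{n}0.npz",**c); 
    print(n,c["R"].T[:,2], -c["R"].T@c["t"])
    cv2.imwrite(f"pics/{n}0.png",cv2.resize(c["image"],(800,600)))
    for q in ["jar_center","hook_grip","keeper_bar","pocket","rack","ring_center","jar_navy","bottle_teal","bottle_yellow","stamp_a"]:
        try: print(q,[(np.round(d["xy"]).astype(int).tolist(),round(float(d["conf"]),2)) for d in spot_in(n,q)])
        except Exception as e: print(q,e)
print(current_clock())
E
```

```text
pics
scene [ 0.50787251 -0.67309042 -0.53760096] [-0.18722956  0.89948128  0.86880513]
jar_center [([312, 188], 0.83), ([350, 174], 0.61), ([319, 178], 0.5)]
hook_grip [([227, 276], 0.67)]
keeper_bar [([251, 199], 0.83)]
pocket [([274, 238], 0.74), ([232, 277], 0.36)]
rack [([277, 227], 0.98)]
ring_center [([282, 226], 0.85), ([337, 220], 0.49)]
jar_navy []
bottle_teal [([199, 226], 0.8)]
bottle_yellow [([171, 241], 0.71)]
stamp_a [([251, 197], 0.73), ([232, 277], 0.55), ([335, 218], 0.52)]
top [ 0.04200007 -0.01328182 -0.99902932] [ 0.4801207  -0.04156417  1.18716846]
jar_center [([410, 183], 0.98), ([362, 204], 0.81), ([436, 220], 0.63)]
hook_grip [([177, 224], 0.92)]
keeper_bar [([203, 214], 0.73), ([252, 222], 0.71)]
pocket [([249, 223], 0.75)]
rack [([276, 216], 0.59)]
ring_center [([275, 217], 0.8)]
jar_navy [([391, 235], 0.63)]
bottle_teal [([198, 144], 0.57)]
bottle_yellow [([163, 141], 0.65)]
stamp_a [([351, 256], 0.82), ([162, 140], 0.25)]
1.1
```

View pics/scene0.png

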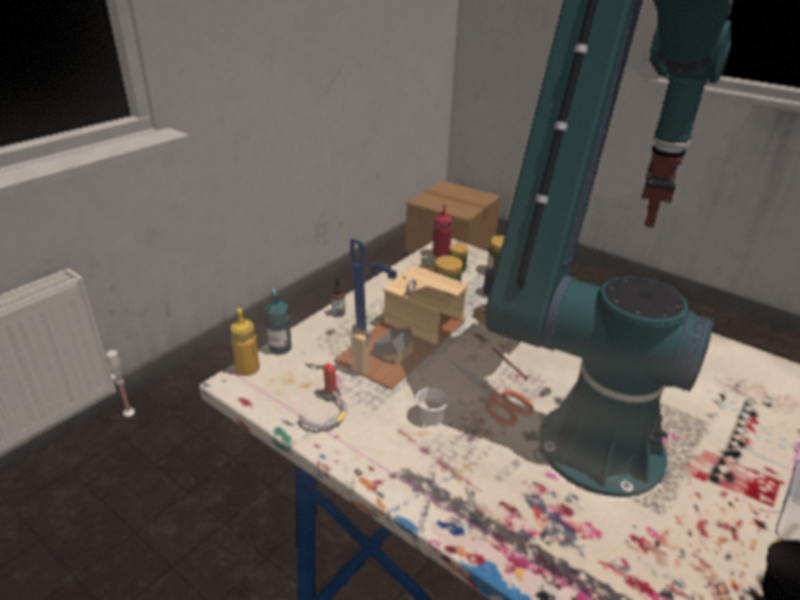

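View pics/top0.png

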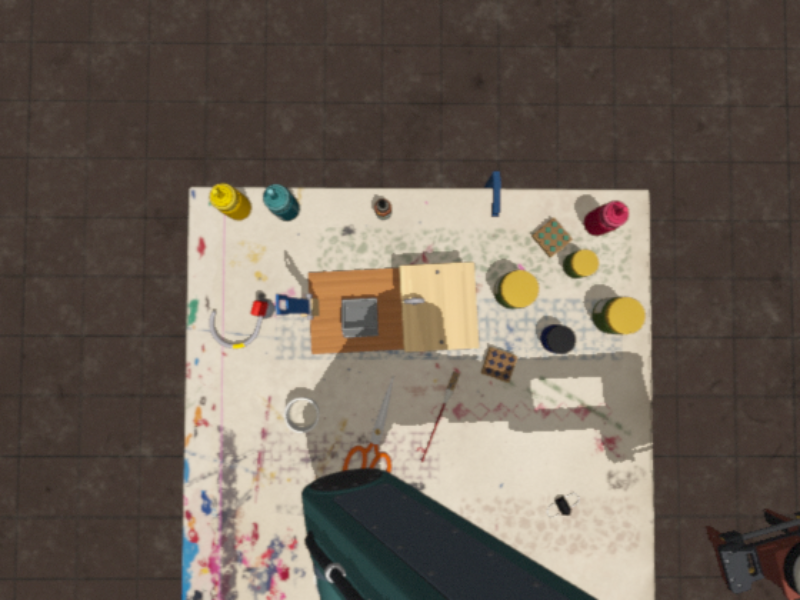

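Top view (800 px scale): the rack is centred around (390,310), with the deck at (437,305) and the pocket at (360,316). The upright bar is at (295,303) and the hook handle at (260,308), with its band at (237,345).

Candidates for the green jar with a mustard lid are (518,288), (622,314) and (582,263). (582,263) looks smallest; (558,338) is the navy jar. I'll check these by measuring.

Run:
```python
from h import *
c=dict(np.load("top0.npz")); W=world(c); im=c["image"]; hsv=cv2.cvtColor(im,cv2.COLOR_BGR2HSV)
Z=W[...,2]
print("table z",np.nanmedian(Z[300:330,200:220]))
# mustard lids
for (u,v) in [(362,202),(407,184),(435,220),(391,237)]:
    zc=np.nanmedian(Z[v-3:v+4,u-3:u+4]); 
    m=(np.abs(Z-zc)<.006); n,l=cv2.connectedComponents(m.astype(np.uint8)); mm=l==l[v,u]
    P=W[mm]; (cx,cy),r=cv2.minEnclosingCircle(P[:,:2].astype(np.float32)); print("lid",u,v,"z",zc.round(4),"c",round(cx,4),round(cy,4),"mean",P.mean(0).round(4),"d",round(2*r,4),"dA",2*np.sqrt(mm.sum()/np.pi*(zc-1.187)**2/c["intrinsics"][0,0]**2))
# deck
m=(np.abs(Z-.108)<.008); n,l=cv2.connectedComponents(m.astype(np.uint8)); mm=l==l[200,310]
P=W[mm][:,:2].astype(np.float32); print("deck",mm.sum(),np.median(Z[mm]),cv2.minAreaRect(P),P.min(0),P.max(0))
# bar / blue
B=cv2.inRange(hsv,(105,100,30),(130,255,255))>0
B[:, :190]=0;B[:,230:]=0
B[:190]=0;B[240:]=0
P=W[B]; print("blue",len(P)); o=np.argsort(P[:,2]); print(P[o][::max(1,len(o)//12)].round(3))
# hook: points
h=W[190:250,140:192].reshape(-1,3); h=h[h[:,2]>.008]; t=h[h[:,2]>.07]; print("handle top",t.mean(0).round(4),len(t),t.min(0),t.max(0))
yel=cv2.inRange(hsv,(20,150,120),(35,255,255))>0; y=np.zeros_like(yel);y[225:255,140:195]=yel[225:255,140:195]; print("band",y.sum(),np.nanmean(W[y],0))
for (u,v) in [(198,144),(163,141),(351,256),(385,166)]: print(u,v,W[v,u].round(3))
# crops
cr=im[150:270,130:250]; cr2=im[150:270,330:450]
cv2.imwrite("pics/crop1.png",cv2.resize(np.hstack([cr,cr2]),(800,400),interpolation=cv2.INTER_CUBIC))
```

```text
table z 0.000451423207104178
lid 362 202 z 0.0972 c 0.5341 -0.2609 mean [ 0.5341 -0.2601  0.0968] d 0.0697 dA 0.06808872342920524
lid 407 184 z 0.0704 c 0.5844 -0.3875 mean [ 0.5846 -0.3868  0.0704] d 0.0514 dA 0.04995249017450376
lid 435 220 z 0.0963 c 0.4863 -0.4531 mean [ 0.4865 -0.4522  0.0964] d 0.0688 dA 0.06820871258809559
lid 391 237 z 0.0635 c 0.4414 -0.344 mean [ 0.4414 -0.3437  0.0626] d 0.0551 dA 0.053625418957915984
deck 3128 0.10800096869474976 ((0.5007742047309875, -0.11292886734008789), (0.1549428403377533, 0.1340554654598236), 3.2757887840270996) [ 0.41992205 -0.18352361] [ 0.5813889  -0.04249997]
blue 192
[[0.508 0.119 0.134]
 [0.49  0.118 0.15 ]
 [0.492 0.12  0.171]
 [0.504 0.122 0.19 ]
 [0.505 0.123 0.211]
 [0.51  0.124 0.229]
 [0.505 0.124 0.241]
 [0.491 0.125 0.26 ]
 [0.508 0.126 0.27 ]
 [0.508 0.127 0.286]
 [0.486 0.127 0.317]
 [0.506 0.129 0.328]]
handle top [0.4973 0.2205 0.078 ] 68 [0.48511779 0.21175527 0.07094576] [0.51133385 0.23218987 0.08404234]
band 24 [0.42623121 0.26717608 0.02185661]
198 144 [0.678 0.166 0.115]
163 141 [0.685 0.255 0.117]
351 256 [ 0.389 -0.237  0.031]
385 166 [ 0.637 -0.333  0.023]
```

View pics/crop1.png

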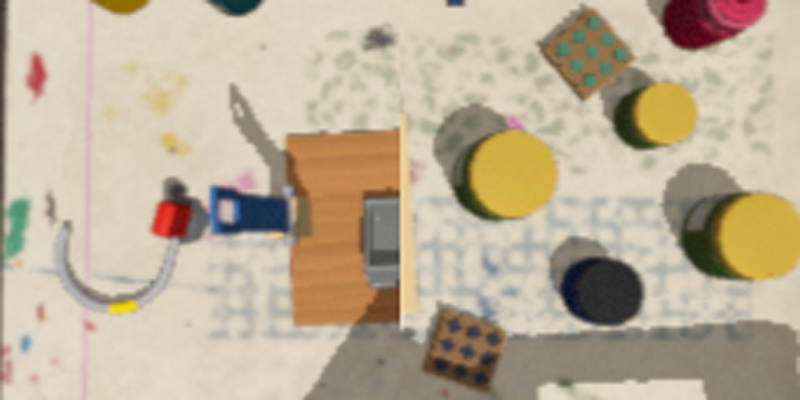

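Crop: the three mustard lids are at (510,175), (765,235) and (665,115). The last one, at original pixel (407,184), measures d≈51 mm and h≈70 mm, so it is the target. The other two measure 69 mm. The hook geometry agrees with the measured band: 85.1 mm from the grip against 84.9 mm nominal. Next I'll measure the pocket and ring.

Run:
```python
from h import *
c=dict(np.load("top0.npz")); W=world(c)
ps=np.radians(3.28); Rr=R.from_euler('z',ps).as_matrix(); o=np.array([.5008,-.1129,0])-Rr@[-.0125,-.072,0]; print("rack o",o)
L=(W-o)@Rr
m=(abs(L[...,0])<.12)&(L[...,1]<-.004)&(L[...,1]>-.14)&(L[...,2]>.118)&(L[...,2]<.16); P=L[m]; print("ring",P.shape,P.mean(0),P.min(0),P.max(0)); print(P[np.argsort(P[:,1])].round(3).tolist())
m=(abs(L[...,0])<.06)&(L[...,1]>.13)&(L[...,1]<.19)&(L[...,2]>.105)&(L[...,2]<.12); P=L[m]; print("post top",P.shape,P.mean(0),P.min(0),P.max(0))
m=(L[...,2]>.2)&(abs(L[...,0])<.05)&(abs(L[...,1]-.16)<.03);P=L[m]; print("bar",P[:,0].min(),P[:,0].max(),np.polyfit(P[:,2],P[:,1],1),np.polyval(np.polyfit(P[:,2],P[:,1],1),[.1105,.33]))
# pocket
Rp=R.from_euler('y',30,degrees=True).as_matrix()
Q=L@Rp   # coords along pocket axes about rack origin
for y in [.05,.06,.075,.09,.1]:
    s=(abs(L[...,1]-y)<.0025)&(abs(L[...,0])<.1); q=L[s]; qq=Q[s]; k=np.argsort(q[:,0]); print("y",y); print(np.c_[q[k][:,[0,2]],qq[k][:,[0,2]]].round(3)[::2].tolist())
for (u,v) in [(267,145),(345,133)]: print(u,v,W[v-2:v+3,u-2:u+3].reshape(-1,3).max(0).round(3))
```

```text
rack o [ 0.50916    -0.04030275  0.        ]
ring (45, 3) [-0.0002379  -0.0266044   0.13934668] [-0.00397532 -0.04508753  0.12069516] [ 0.00330944 -0.00983311  0.14697182]
[[-0.001, -0.045, 0.126], [0.002, -0.045, 0.13], [0.002, -0.042, 0.135], [-0.001, -0.042, 0.137], [-0.003, -0.042, 0.136], [0.002, -0.04, 0.139], [-0.001, -0.04, 0.137], [-0.003, -0.039, 0.139], [-0.001, -0.037, 0.139], [0.002, -0.037, 0.143], [-0.003, -0.037, 0.138], [0.002, -0.035, 0.14], [-0.001, -0.035, 0.142], [-0.003, -0.035, 0.138], [0.002, -0.032, 0.144], [-0.0, -0.032, 0.142], [-0.003, -0.032, 0.142], [0.002, -0.03, 0.144], [-0.0, -0.029, 0.147], [-0.003, -0.029, 0.143], [0.002, -0.027, 0.146], [-0.0, -0.027, 0.145], [-0.003, -0.027, 0.141], [0.002, -0.025, 0.145], [-0.0, -0.025, 0.143], [-0.003, -0.025, 0.144], [0.003, -0.022, 0.143], [0.0, -0.022, 0.145], [-0.002, -0.022, 0.146], [0.003, -0.02, 0.14], [0.0, -0.02, 0.143], [-0.002, -0.02, 0.143], [0.003, -0.017, 0.14], [0.0, -0.017, 0.143], [-0.002, -0.017, 0.14], [0.003, -0.015, 0.137], [0.001, -0.015, 0.136], [-0.004, -0.015, 0.121], [-0.002, -0.015, 0.
[... 9953 characters left out ...]
0.023, 0.025], [0.036, 0.009, 0.026, 0.026], [0.039, 0.003, 0.032, 0.022], [0.041, 0.011, 0.03, 0.03], [0.044, 0.01, 0.033, 0.031], [0.047, 0.006, 0.038, 0.028], [0.05, 0.007, 0.04, 0.031], [0.052, 0.008, 0.041, 0.033], [0.055, 0.003, 0.047, 0.03], [0.061, 0.01, 0.047, 0.039], [0.066, 0.01, 0.052, 0.042], [0.069, 0.009, 0.055, 0.043], [0.073, -0.001, 0.063, 0.036], [0.076, -0.002, 0.066, 0.036], [0.078, -0.004, 0.07, 0.036], [0.081, 0.002, 0.069, 0.042], [0.084, -0.002, 0.074, 0.04], [0.087, 0.0, 0.075, 0.044], [0.09, -0.001, 0.078, 0.044], [0.092, -0.001, 0.08, 0.046], [0.095, -0.001, 0.083, 0.047], [0.098, -0.001, 0.085, 0.048]]
267 145 [ 0.689 -0.002  0.1  ]
345 133 [ 0.752 -0.22   0.03 ]
```

```bash
cat >> h.py <<'E'
PS=np.radians(3.28); RR=R.from_euler('z',PS).as_matrix(); O=np.array([.50916,-.0403,0])
RING=np.array([0,-.0268,.125]); HINGE=np.array([0,.159,.1105]); FLOOR=np.array([-.0304,.075,.0274]); PZ=np.array([.5,0,np.sqrt(.75)])
def wr(p): return O+RR@np.asarray(p)          # rack -> world
def quat(z,y):                                 # tool axes in world
    z=np.asarray(z,float)/np.linalg.norm(z); y=np.asarray(y,float); y=y-z*(y@z); y/=np.linalg.norm(y)
    return R.from_matrix(np.c_[np.cross(y,z),y,z]).as_quat()
def down(a): return quat([0,0,-1],[np.cos(a),np.sin(a),0])   # closing line at world angle a
JAR=np.array([.5845,-.387,0])
def jarpose(w,s=1): # TCP w above pocket floor along axis
    return wr(FLOOR+PZ*w), quat(RR@-PZ, s*(RR@[np.sqrt(.75),0,-.5]))
HK=np.array([.4973,.2205,0]); HYAW=np.radians(164.5)
def hookpose(s,dz,grip=.064,sg=1): # hook with arc param s (deg) at the ring, foot dz above deck
    a=np.radians(s); c=RING[:2]+[0,-.045]
    off=np.array([[np.cos(a),-np.sin(a)],[np.sin(a),np.cos(a)]])@[.040,-.045]
    p=wr([*(c-off),.108+dz+grip-.019]); return p, down(PS+a+sg*np.pi/2)
E
python3 - <<'E'
from h import *
c=dict(np.load("top0.npz")); W=world(c); Z=W[...,2]
m=np.zeros_like(Z,bool); m[135:170,405:450]=1; P=W[m&(Z>.09)]; print("bottle",P.mean(0).round(3),P.min(0).round(3),P.max(0).round(3))
def t(n,p,q):
    j=inverse_kinematics(p,q); print(n,np.round(p,3),None if j is None else np.round(j,2))
for a in (54,234): t("jar%d"%a,JAR+[0,0,.035],down(np.radians(a))); t("jarup",JAR+[0,0,.2],down(np.radians(a)))
for s in (1,-1):
    for w in (.035,.12): t("place%d"%s,*jarpose(w,s))
for s in (1,-1):
    qh=down(HYAW+s*np.pi/2); t("hook%d"%s,HK+[0,0,.045],qh); t("hookup",HK+[0,0,.25],qh)
    for k in (210,170,130,90,65): t("feed%d"%k,*hookpose(k,.002,sg=s))
    t("feedup",*hookpose(210,.1,sg=s))
for s in (1,-1):
  for el in (45,):
    for b in (1.57,.8,0.0):
        e=np.radians(el); z=RR@[0,-np.cos(e),-np.sin(e)]; p=wr(HINGE+.13*np.array([0,-np.cos(b),np.sin(b)])); t("bar%d %.1f"%(s,b),p,quat(z,s*(RR@[1,0,0])))
E
```

```text
bottle [ 0.666 -0.423  0.119] [ 0.645 -0.453  0.09 ] [ 0.693 -0.404  0.162]
jar54 [ 0.584 -0.387  0.035] [-0.68  0.69  1.44 -0.    1.02 -1.63]
jarup [ 0.584 -0.387  0.2  ] [-0.68  0.52  1.3  -0.    1.32 -1.63]
jar234 [ 0.584 -0.387  0.035] [-0.68  0.69  1.44 -0.    1.02  1.52]
jarup [ 0.584 -0.387  0.2  ] [-0.68  0.52  1.3  -0.    1.32  1.52]
place1 [0.492 0.034 0.058] [-0.04  0.7   1.49 -0.05  1.47 -0.08]
place1 [0.534 0.036 0.131] [-0.03  0.67  1.34 -0.04  1.66 -0.08]
place-1 [0.492 0.034 0.058] None
place-1 [0.534 0.036 0.131] None
hook1 [0.497 0.22  0.045] [ 0.29  0.5   1.81 -0.    0.83  2.13]
hookup [0.497 0.22  0.25 ] [ 0.29  0.25  1.59 -0.    1.29  2.13]
feed210 [ 0.571 -0.128  0.155] [-0.34  0.41  1.62 -0.    1.12  0.65]
feed170 [ 0.548 -0.161  0.155] [-0.41  0.39  1.65 -0.    1.1   1.28]
feed130 [ 0.508 -0.172  0.155] [-0.46  0.34  1.73 -0.    1.07  1.93]
feed90 [ 0.471 -0.154  0.155] [-0.46  0.29  1.81 -0.    1.04  2.63]
feed65 [ 0.457 -0.132  0.155] None
feedup [ 0.571 -0.128  0.253] [-0.34  0.31  1.5  -0.    1.33  0.65]
hook-1 [0.497 0.22  0.045] [ 0.29  0.5   1.81 -0.   
[... 199 characters left out ...]
.    1.1  -1.86]
feed130 [ 0.508 -0.172  0.155] [-0.46  0.34  1.73 -0.    1.07 -1.21]
feed90 [ 0.471 -0.154  0.155] [-0.46  0.29  1.81 -0.    1.04 -0.51]
feed65 [ 0.457 -0.132  0.155] [-0.43  0.26  1.85 -0.    1.03 -0.05]
feedup [ 0.571 -0.128  0.253] [-0.34  0.31  1.5  -0.    1.33 -2.49]
bar1 1.6 [0.5   0.118 0.24 ] [ 0.56  0.48  1.57 -0.67  1.55  0.68]
bar1 0.8 [0.505 0.028 0.204] [ 0.42  0.47  1.71 -0.74  1.38  0.67]
bar1 0.0 [ 0.508 -0.011  0.11 ] [ 0.36  0.59  1.81 -0.82  1.18  0.8 ]
bar-1 1.6 [0.5   0.118 0.24 ] [ 0.56  0.48  1.57 -0.67  1.55 -2.46]
bar-1 0.8 [0.505 0.028 0.204] [ 0.42  0.47  1.71 -0.74  1.38 -2.47]
bar-1 0.0 [ 0.508 -0.011  0.11 ] [ 0.36  0.59  1.81 -0.82  1.18 -2.35]
```

Run:
```python
from h import *
q=down(np.radians(275))
print(inverse_kinematics(JAR+[0,0,.17],q))
move_gripper(.075)
move_ptp(JAR+[0,0,.17],q); print(current_clock())
servo_line(JAR+[0,0,.035],rate=.15)
print(current_position(),current_clock())
move_gripper(.03); print("gap",current_finger_gap(),current_grip_force())
servo_line(JAR+[0,0,.26],rate=.25); print("gap",current_finger_gap(),current_clock(),current_force())
p,qq=jarpose(.20); move_ptp(p,qq); print(current_clock(),current_position(),p,current_finger_gap())
c=cap("top"); np.savez("top1.npz",**c); s=cap("scene"); np.savez("scene1.npz",**s)
cv2.imwrite("pics/s1.png",np.hstack([cv2.resize(s["image"][130:290,190:390],(500,400)),cv2.resize(c["image"][150:310,180:300],(300,400))]))
```

```text
[-6.83283707e-01  5.46694423e-01  1.32899132e+00 -4.44089210e-16
  1.26590692e+00  8.00246157e-01]
3.2583
[ 0.58515183 -0.38766238  0.03604641] 4.3083
gap 0.05130874436570295 30.001076459884644
gap 0.051641778875721765 5.85 [ 0.87017858  0.22778876 -1.4602736 ]
7.4333 [0.57469231 0.03748061 0.20068592] [0.57435482 0.03855934 0.20060508] 0.05152978042856201
```

View pics/s1.png

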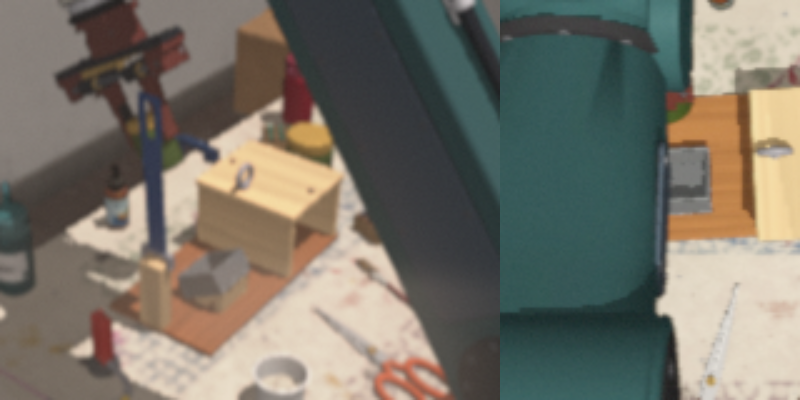

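The jar is held at a 30° lean above the pocket (left panel (165,145)) and the pocket at (215,275) is empty. I'll insert it now.

Run:
```python
from h import *
def w(): return ((np.array(current_position())-O)@RR-FLOOR)@PZ
sleep(.2)
print("hit",servo_line(jarpose(.075)[0],rate=.12,contact_N=8),w(),current_force())
h=servo_line(jarpose(.0345)[0],rate=.05,contact_N=8); L=(np.array(current_position())-O)@RR-FLOOR
print("hit",h,w(),"lat",(L-PZ*w()).round(4),current_force(),current_clock())
```

```text
hit False 0.07583729046341947 [-0.5876002  -0.2396559  -0.40628819]
hit True 0.03648338005744307 lat [-0.0006  0.0001  0.0004] [0.69818679 0.91394823 3.0529158 ] 9.6417
```

```bash
cat >> h.py <<'E'
def barpose(b,r=.125):
    d=np.array([0,-np.cos(b),np.sin(b)]); n=np.array([0,np.sin(b),np.cos(b)])
    return wr(HINGE+r*d+n*(.0025+.010*abs(np.sin(b-np.pi/4))))
QB=quat(RR@[0,-1,-1],RR@[1,0,0])
E
python3 - <<'E'
from h import *
move_gripper(.068); print("gap",current_finger_gap())
servo_line(jarpose(.13)[0],rate=.15); print(current_clock())
q=down(PS); move_ptp([.47,.06,.42],q)
c=cap("top"); np.savez("top2.npz",**c); cv2.imwrite("pics/t2.png",cv2.resize(c["image"][150:290,140:330],(760,560)))
for (p,qq) in [(wr([0,.30,.40]),QB),(barpose(2.0)+[0,.03,.02],QB),(barpose(1.9),QB),(barpose(0),QB)]:
    j=inverse_kinematics(p,qq); print(np.round(p,3),None if j is None else np.round(j,2))
W=world(c); L=(W-O)@RR; Q=(L-FLOOR)@R.from_euler('y',30,degrees=True).as_matrix()
hsv=cv2.cvtColor(c["image"],cv2.COLOR_BGR2HSV); m=(cv2.inRange(hsv,(18,120,80),(35,255,255))>0)&(abs(Q[...,0])<.05)&(abs(Q[...,1])<.05); P=Q[m]
print("lid in pocket frame",len(P),np.median(P,0),P.min(0),P.max(0),current_clock())
E
```

```text
gap 0.06827774323191921
10.9
[0.492 0.259 0.4  ] [ 0.74  0.48  1.15 -0.64  1.98  0.56]
[0.496 0.211 0.239] [ 0.68  0.56  1.42 -0.61  1.67  0.73]
[0.497 0.17  0.225] [ 0.63  0.54  1.51 -0.64  1.59  0.73]
[ 0.507 -0.006  0.12 ] [ 0.37  0.58  1.8  -0.81  1.2   0.78]
lid in pocket frame 303 [-0.00804751  0.00124033  0.07079315] [-0.02765231 -0.02293431  0.00759461] [0.04956935 0.03005877 0.07640998] 12.0833
```

View pics/t2.png

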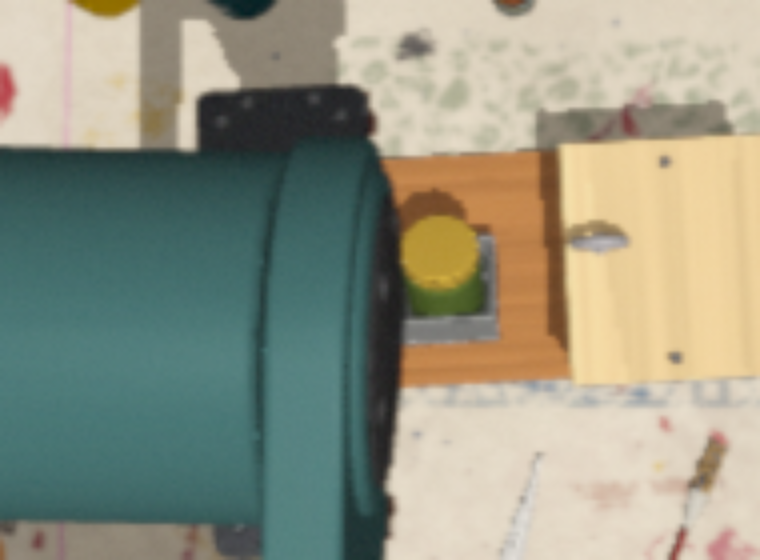

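The jar sits in the pocket (lid at (440,250)) with its lid 70.8 mm above the floor, so it is fully seated. Next, the bar.

Run:
```python
from h import *
move_gripper(0)
move_ptp(wr([0,.30,.40]),QB); print(current_clock())
move_ptp(barpose(2.0)+[0,.03,.02],QB)
servo_line(barpose(1.9),rate=.15)
for b in np.arange(1.7,.11,-.2):
    if servo_line(barpose(b),rate=.12,contact_N=15): print("hit",b); break
else:
    h=servo_line(barpose(-.06),rate=.05,contact_N=12); print("end",h,current_force(),(np.array(current_position())-O)@RR, (barpose(0)-O)@RR)
print(current_clock())
```

```text
14.1167
end True [-1.73230732  3.9233775  10.28473251] [0.00013787 0.0348154  0.12007215] [4.18558057e-17 3.40000000e-02 1.20071068e-01]
18.85
```

Run:
```python
from h import *
p=np.array(current_position()); servo_line(p+RR@[0,.08,.12],rate=.25)
qh=down(HYAW-np.pi/2); move_ptp(HK+[0,0,.26],qh); move_gripper(.05)
c=cap("wrist"); np.savez("w3.npz",**c); t=cap("top"); np.savez("top3.npz",**t)
print(current_clock(),current_joint_pos())
cv2.imwrite("pics/w3.png",np.hstack([cv2.resize(c["image"],(450,338)),cv2.resize(t["image"][165:265,240:344],(350,338))]))
W=world(c); hsv=cv2.cvtColor(c["image"],cv2.COLOR_BGR2HSV)
r=(cv2.inRange(hsv,(0,130,60),(8,255,255))|cv2.inRange(hsv,(172,130,60),(180,255,255)))>0
P=W[r&(W[...,2]>.073)&(W[...,2]<.085)&(np.hypot(W[...,0]-HK[0],W[...,1]-HK[1])<.04)]; print("handle top",len(P),P.mean(0) if len(P) else 0, cv2.minAreaRect(P[:,:2].astype(np.float32)) if len(P)>5 else 0)
y=(cv2.inRange(hsv,(20,130,90),(35,255,255))>0)&(W[...,2]<.03)&(W[...,2]>.012)&(np.hypot(W[...,0]-.426,W[...,1]-.267)<.03); print("band",y.sum(),W[y].mean(0))
W=world(t); L=(W-O)@RR; m=(abs(L[...,0])<.012)&(L[...,2]>.104)&(L[...,2]<.125)
hs=cv2.cvtColor(t["image"],cv2.COLOR_BGR2HSV); B=(cv2.inRange(hs,(100,90,20),(130,255,255))>0)&m; P=L[B]; print("bar",len(P),np.polyfit(P[:,1],P[:,2],1),P[:,1].min(),P[:,1].max(),np.median(P,0))
m=(abs(L[...,0])<.02)&(L[...,1]<0)&(L[...,1]>-.06)&(L[...,2]>.12); P=L[m]; print("ring",P.mean(0),P.min(0),P.max(0))
```

```text
22.05 [ 2.90338553e-01  2.45214265e-01  1.58065256e+00  4.56940407e-06
  1.31571654e+00 -1.00991377e+00]
handle top 1 [0.50929349 0.21971734 0.07826603] 0
band 91 [0.42716338 0.26684108 0.02030179]
bar 652 [0.00129394 0.1131412 ] -0.05376081703712018 0.15499662285368737 [0.00011664 0.06873422 0.11315997]
ring [-0.00014496 -0.02687643  0.13941133] [-0.00399622 -0.04512693  0.12872654] [ 0.00342854 -0.00986852  0.14744411]
```

View pics/w3.png

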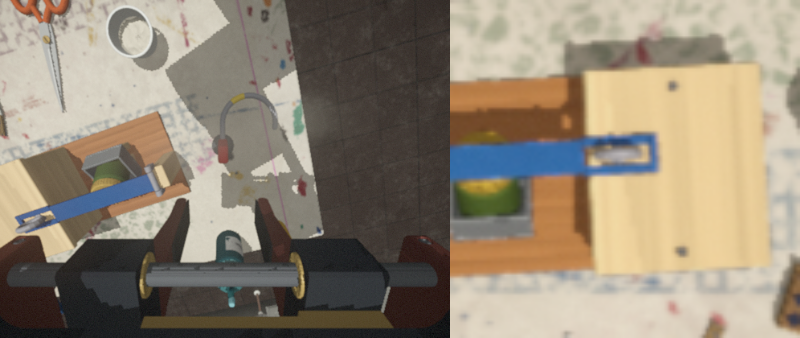

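Bar is shut and level with the ring through its slot (right panel (620,153)). The wrist view shows the hook standing, handle at (222,150). I'll refine its pose by fitting the arc.

Run:
```python
from h import *
from scipy.optimize import least_squares
for f in ("top0.npz","w3.npz"):
    c=dict(np.load(f)); W=world(c); m=(W[...,2]>.012)&(W[...,2]<.027)&(np.hypot(W[...,0]-.4708,W[...,1]-.2746)<.062)&(np.hypot(W[...,0]-.4708,W[...,1]-.2746)>.03)
    P=W[m][:,:2]
    P=P[np.hypot(*(P-HK[:2]).T)>.027]
    g=lambda p:np.hypot(P[:,0]-p[0],P[:,1]-p[1])-p[2]
    s=least_squares(g,[.4708,.2746,.045],loss='soft_l1',f_scale=.003).x
    hsv=cv2.cvtColor(c["image"],cv2.COLOR_BGR2HSV); y=(cv2.inRange(hsv,(20,130,90),(35,255,255))>0)&(np.hypot(W[...,0]-.427,W[...,1]-.267)<.02); b=W[y][:,:2].mean(0)
    # band dir from centre in hook frame: (.0408,.019)->angle
    a=np.arctan2(*(b-s[:2])[::-1])-np.arctan2(.019,.0408)
    G=s[:2]-R.from_euler('z',a).as_matrix()[:2,:2]@[.04,-.045]
    d=HK[:2]-s[:2]; a2=np.arctan2(d[1],d[0])-np.arctan2(.045,-.04)
    print(f,len(P),s.round(4),"yaw",np.degrees(a)%360,np.degrees(a2)%360,"grip",G.round(4),"dist HK",np.linalg.norm(d))
```

```text
top0.npz 197 [0.4699 0.274  0.0451] yaw 164.06721890356613 165.45245410775578 grip [0.4961 0.2197] dist HK 0.06007914356045406
w3.npz 869 [0.4704 0.2752 0.0447] yaw 165.99597039093783 164.54598833260314 grip [0.4983 0.2219] dist HK 0.06097416417380109
```

```bash
sed -i 's/^HK=.*/HK=np.array([.4973,.2207,0]); HYAW=np.radians(164.8)/' h.py
python3 - <<'E'
from h import *
qh=down(HYAW-np.pi/2); move_ptp(HK+[0,0,.15],qh); servo_line(HK+[0,0,.045],qh,rate=.1); sleep(.15)
print(current_position())
move_gripper(.005); print("gap",current_finger_gap(),current_grip_force(),current_position())
servo_line(HK+[0,0,.30],rate=.2); print(current_clock(),current_finger_gap(),current_force(),current_torque())
move_ptp(*hookpose(212,.12,sg=-1)); sleep(.3)
c=cap("wrist"); np.savez("w4.npz",**c); t=cap("top"); np.savez("top4.npz",**t); s=cap("scene"); np.savez("scene4.npz",**s)
print(current_clock(),current_position(),hookpose(212,.12)[0],current_joint_pos())
cv2.imwrite("pics/w4.png",np.hstack([cv2.resize(c["image"],(400,300)),cv2.resize(t["image"][150:290,230:416],(400,300))]))
E
```

```text
[0.49778498 0.22087488 0.04561526]
gap 0.015819991868074833 29.99739557504654 [0.49727492 0.22069834 0.04491294]
25.9667 0.015386338077327106 [-0.72962186  0.56535949 -2.71994705] [ 0.03080416 -0.14127141  0.01004933]
27.7667 [ 0.57198057 -0.12531034  0.27308363] [ 0.57191242 -0.12561474  0.273     ] [-3.33612649e-01  2.97088067e-01  1.47444201e+00 -3.87257958e-06
  1.36989246e+00 -2.52059182e+00]
```

View pics/w4.png

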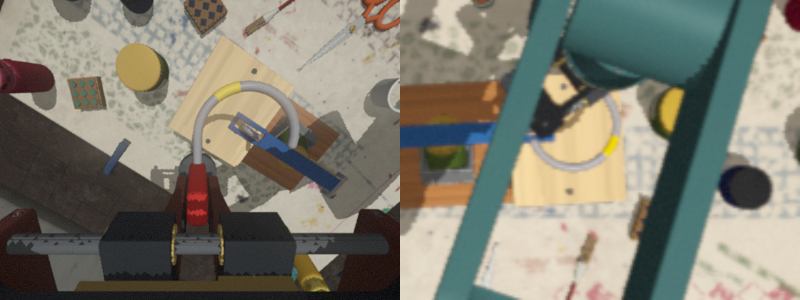

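The hook is held level; its arc is at (245,115) in the wrist view and (575,130) in the top view, above the closed bar. I'll check its pose in hand.

```bash
cat >> h.py <<'E'
from scipy.optimize import least_squares
def rodfit(c,s,dz):
    W=world(c); L=(W-O)@RR; ctr=RING[:2]+[0,-.045]; zr=.108+dz+.017
    d=np.hypot(L[...,0]-ctr[0],L[...,1]-ctr[1]); m=(abs(L[...,2]-zr)<.012)&(abs(d-.045)<.012)
    ang=np.degrees(np.arctan2(L[...,1]-ctr[1],L[...,0]-ctr[0])); a=(s+90-ang+360)%360   # arc parameter
    m&=(a>10)&(a<200); P=L[m]
    q=least_squares(lambda p:np.hypot(P[:,0]-p[0],P[:,1]-p[1])-p[2],[*ctr,.045],loss='soft_l1',f_scale=.002).x
    A=np.c_[P[:,:2]-ctr,np.ones(len(P))]; k=np.linalg.lstsq(A,P[:,2],rcond=None)[0]
    hsv=cv2.cvtColor(c["image"],cv2.COLOR_BGR2HSV); y=m&(cv2.inRange(hsv,(20,130,90),(35,255,255))>0); ab=a[y].mean() if y.any() else None
    print("n",len(P),"centre err mm",((q[:2]-ctr)*1e3).round(1),"r",q[2].round(4),"tilt",k[:2].round(3),"z-nom(top +4.5)",((k[2]-zr)*1e3).round(1),"band arc",ab,"tip arc",np.percentile(a[m],99.5),"zring-side", ((k[2]+k[1]*.045-zr)*1e3).round(1))
    return P
E
python3 - <<'E'
from h import *
rodfit(dict(np.load("w4.npz")),212,.12); rodfit(dict(np.load("scene4.npz")),212,.12)
W=world(dict(np.load("w4.npz")));L=(W-O)@RR
m=(abs(L[...,0])<.01)&(L[...,1]<-.0)&(L[...,1]>-.06)&(L[...,2]>.126)&(L[...,2]<.16);P=L[m];print("ring wrist",len(P),P.mean(0),P.min(0),P.max(0))
m=(abs(L[...,0]-.04)<.015)&(abs(L[...,1]+.03)<.02)&(abs(L[...,2]-.108)<.02); print("deck z",np.median(L[m][:,2]))
E
```

```text
n 3350 centre err mm [0.7 0.3] r 0.0443 tilt [-0.004 -0.003] z-nom(top +4.5) 2.9 band arc 64.70263136968657 tip arc 194.51781922750942 zring-side 2.7
n 95 centre err mm [-0.6  3. ] r 0.0452 tilt [-0.026 -0.02 ] z-nom(top +4.5) 4.9 band arc 65.6218224468463 tip arc 191.4731813951991 zring-side 4.0
ring wrist 257 [ 0.00020771 -0.03120062  0.13869518] [-0.00358831 -0.04590226  0.12652505] [ 0.00439912 -0.01087163  0.1444691 ]
deck z 0.10734598624948936
```

Run:
```python
from h import *
p,q=hookpose(212,.002,sg=-1)
print("down hit",servo_line(p,q,rate=.1,contact_N=6),current_force()); sleep(.2)
c=cap("wrist"); rodfit(c,212,.002)
f0=np.array(current_force())
for s in np.arange(205,60,-7):
    h=servo_line(*hookpose(s,.002,sg=-1),rate=.03,contact_N=6)
    if h: print("HIT",s,current_force(),current_position()); break
    if s in (184,142,100): print(s,np.round(np.array(current_force())-f0,1),current_clock())
print(s,current_clock(),np.array(current_force())-f0)
sleep(.2); c=cap("wrist"); np.savez("w5.npz",**c); t=cap("top"); np.savez("top5.npz",**t)
cv2.imwrite("pics/w5.png",np.hstack([cv2.resize(c["image"][60:240,140:440],(500,300)),cv2.resize(t["image"][150:290,230:370],(300,300))]))
rodfit(c,s,.002)
```

```text
down hit False [-0.06769826  0.12125739 -0.92386068]
n 3354 centre err mm [ 0.9 -0.5] r 0.0443 tilt [-0.003 -0.003] z-nom(top +4.5) 3.2 band arc 63.887809541762856 tip arc 194.66069345548053 zring-side 3.1
184 [ 1.  -0.4  0.7] 30.9167
142 [ 1.  -0.6  0.2] 33.2667
100 [ 0.4 -0.2 -0.3] 35.6167
65 37.575 [ 1.10253195 -0.64121558  0.63728464]
n 3244 centre err mm [-0.3  0.2] r 0.0443 tilt [0.003 0.007] z-nom(top +4.5) 2.7 band arc 62.131346039713044 tip arc 194.1152878092962 zring-side 3.1
```

View pics/w5.png

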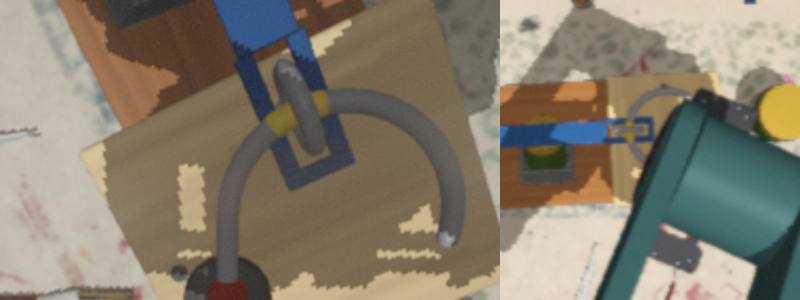

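The rod passes through the ring with the yellow band centred in it (295,112), and the tip at (447,240) is behind. Next: lower, release, retreat and verify.

Run:
```python
from h import *
p,q=hookpose(65,-.002,sg=-1)
print("touch",servo_line(p,rate=.02,contact_N=4),current_position()-hookpose(65,0,sg=-1)[0],current_force())
move_gripper(.04); print(current_finger_gap())
p=np.array(current_position()); servo_line(p+[0,0,.12],rate=.12)
move_ptp([.38,-.35,.33],q); sleep(.3)
c=cap("top"); s=cap("scene"); np.savez("top6.npz",**c)
rodfit(c,65,0)
W=world(c); L=(W-O)@RR; Q=(L-FLOOR)@R.from_euler('y',30,degrees=True).as_matrix()
hs=cv2.cvtColor(c["image"],cv2.COLOR_BGR2HSV); B=(cv2.inRange(hs,(100,90,20),(130,255,255))>0)&(abs(L[...,0])<.012)&(L[...,2]>.104)&(L[...,2]<.125); print("bar",np.polyfit(L[B][:,1],L[B][:,2],1))
m=(cv2.inRange(hs,(18,120,80),(35,255,255))>0)&(abs(Q[...,0])<.03)&(abs(Q[...,1])<.03)&(Q[...,2]>.06); print("lid",np.median(Q[m],0))
m=(abs(L[...,0]+.0577)<.03)&(abs(L[...,1]+.089)<.03)&(L[...,2]>.178)&(L[...,2]<.2); print("handle top",m.sum(),L[m].mean(0),"expect",[-.0577,-.089,.187])
cv2.imwrite("pics/fin.png",np.hstack([cv2.resize(s["image"][130:310,160:390],(450,352)),cv2.resize(c["image"][125:265,140:280],(350,352))]))
print(current_clock(),current_force())
```

```text
touch True [ 0.00046945 -0.0003     -0.00021833] [ 0.33975003 -0.79600031  3.23959693]
0.03978664161512291
n 217 centre err mm [-1.1 -0.4] r 0.045 tilt [-0.019 -0.053] z-nom(top +4.5) 3.3 band arc 63.202985648721835 tip arc 196.22956184141006 zring-side 1.0
bar [-0.00166083  0.11314828]
lid [-0.02073766  0.00017134  0.07027797]
handle top 80 [-0.05846224 -0.0897564   0.1859373 ] expect [-0.0577, -0.089, 0.187]
41.1667 [-0.71942548  0.08931699 -0.46885174]
```

View pics/fin.png

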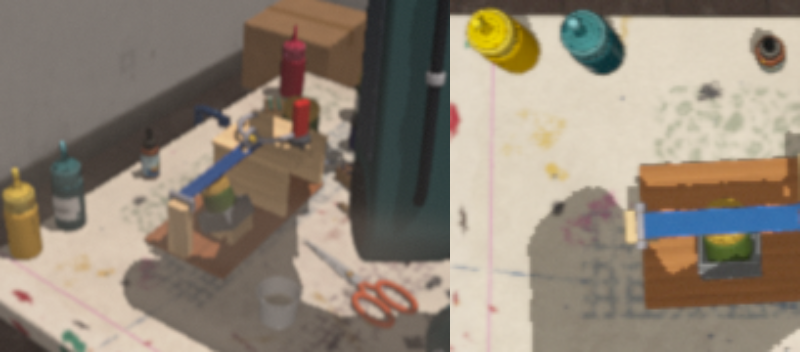

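The bar is shut, the jar is under it at (218,190), and the red handle stands upright on the deck at (302,118). Handle top, lid and bar heights all match the expected values, and the other things are in place.

```bash
python3 -c "
from bench import *
print(close_job())"
```

```text
the job is handed in; nothing more can be done
None
```

The job is handed in: the jar is fully down in the pocket, the bar is shut over it with the ring through its slot, and the C-hook is fed through the ring to its yellow band, standing upright on the deck and released, at about 41 s of the 72 s allowed.

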